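# Show a can's base to the stock camera

### The job

Take the short drink can out of the wooden rack and hold it up to the camera on the stand so that the date on its base can be read: base towards the lens and squarely facing it along the direction in which the camera looks, centred in its view, with the base about 12 cm from the lens. Finish while still holding the can there, motionless; do not touch the camera, and leave the tall can and the other things on the worktop where they are.

Things in the scene. Friction and masses are not known exactly. Their poses are not given: they have to be found in the camera images.
- short_can: the short can to be shown: a blue and white drink can, 66 mm in diameter, 115 mm long, 0.18 to 0.35 kg, sealed and rigid. It lies level in one of the rack's two bays. Origin: the centre of its base (the end to be shown); its z axis runs along the can from the base to the top, so its middle is 57.5 mm along z
- can_top (a point): the centre of the short can's top end, 115 mm along its z axis from the base
- tall_can: the other can, to be left alone: teal green, 66 mm in diameter, 168 mm long, lying in the rack's other bay parallel to the short one, axes 120 mm apart. Origin: the centre of its base; z from base to top
- rack: fixed light-wood cradle, 86 (x) x 220 mm (y), origin under its centre. Bays at y = +60 and -60 mm; a can lies along x, base towards +x (away from the robot), axis 62 mm above the worktop, in 14 mm thick V saddles at x = +-36 mm, open above. Wood reaches 50 mm up and 37 mm sideways of a can's axis, only 18 mm up between the saddles, where the can's sides are free (its middle: x = +5 mm)
- lens (a point): centre of the camera's lens glass, on a white head (46 x 68 x 44 mm) on a stand 0.35 m tall at the back of the worktop. Its z axis is the direction in which the camera looks (towards the robot's side, 14 to 37 degrees below level; read it), x points up in the picture, y across. Head and stand lie behind the lens, nothing in front of it
- fish_tin: bystander: low round tin standing on the worktop, 86 mm in diameter, 40 mm tall; origin at its underside
- sauce_bottle: bystander: brown sauce bottle with a yellow cap standing on the worktop, 63 mm in diameter, 154 mm tall; origin at its underside
- mug: bystander: white mug with dots, 78 x 114 x 93 mm, standing on the worktop; origin at its underside
- stock_cam: the camera's fixed stand, a 110 mm round foot with a post; origin under the foot's centre. The head hangs on the -x side of the post, 0.32 m up. Wall cabinets hang over the back of the worktop, undersides 0.58 m up, fronts at about x = 0.59 m: keep the arm out of them

How it is judged:
By the outcome, as a careful person would: the job done as asked, in the order asked, and still so for the second after the job is handed in, while the arm keeps its last pose, push and grip.
It also fails if it takes over 32 s, if anything falls off the work surface, if the arm or the gripper's body presses on something with over 40 N, if the wrist force passes 120 N, or if a joint passes its speed limit or range.

### The arm

A 6-joint arm with a two-finger parallel gripper is mounted at the origin on a cart in front of the work surface, level with it; the furniture and walls round the work are solid. World frame = base frame: x ahead of the robot, y to its left, z up, the work surface at z = 0. Lengths are in m, angles in rad, forces in N, time in s.
With the tool pointing down it reaches from about 0.35 to 0.775 m from the base axis. Payload 5.5 kg.
Tool frame: the origin (TCP) lies between the finger pads; the fingertips stand 25 mm ahead of it and the grasp point (between the pads) lies 6 mm ahead of it; z points along the fingers, y is the line along which they close (so a half turn about z gives the same grasp; the last joint's range is limited). The gripper opens to 85 mm and grips with 20 to 120 N. Pads are 22 mm wide; open, the fingers measure 114 mm over their backs; the gripper's body (76 mm by 85 mm) begins 54 mm behind the grasp point. The pads swing forward as they close: fully open they stand 13 mm farther back than shut.
Start: joints at [0.994, 0.313, 0.046, 1.304, 0, 1.431], TCP at [0.243, 0.521, 0.256] pointing down, gripper open.
Joint ranges: [-2.76, 2.76], [-0.86, 1.69], [-1.03, 1.26], [-2.2, 2.34], [-1.47, 1.5], [-3.14, 3.14]. Speed limits (rad/s): [2.57, 2.57, 3.14, 3.14, 3.14, 3.14].

### API

Orientations are given as a unit quaternion [x, y, z, w].
In Python, from workcell import bot gives the robot as it stands.
- The arm moves only by the shell command python3 -m jog 'ROWS' [FORCE]. ROWS is text: rows parted by semicolons, each of 5 numbers parted by spaces: the finger opening in mm, from 0 to 85.4, then the shift along the tool's x, y, z in mm, then the turn about the tool's z in degrees. In form: grip tx ty tz roll; .... A call has 1 to 8 rows; each row shifts and turns the commanded pose from where the row before left it, along the tool's axes as they then stand; what a row does not reach is not made up. A row lasts 1/10 s, in which the tool goes at most 50 mm and 8.59 degrees, less where a joint would pass 70% of its speed; a pose out of reach is approached as far as the arm can. A call with a gripper value outside its range is refused whole. The fingers move at their own pace and stop on an object; FORCE is the grip in N (left out, the last holds). Time passes only in rows, so rows that do not move let the fingers close. It gives the time, the measured TCP pose, the force, the opening and the grip force at its end, in the units of the state.
- bot.sense(): the state, without advancing time (a new reading comes with each control period).
- bot.get_image(name): name is "scene" or "top" or "wrist"; returns a dict with "pixels" (384x512x3 uint8, blue, green, red), "fovy" (degrees; the focal length in pixels is half the picture's height over the tangent of half this angle, whatever the lens; pixels are square), "cx", "cy" (the principal point, pixels), "extrinsics" (4x4, takes a point from world to camera coordinates). Camera axes: x right, y up, looking along -z (the intrinsics and any distortion apply to the point x, -y, -z); pixel columns grow to the right and rows downward; lengths in m; the calibration is good to about 2 mm. A picture is of the moment at which its call begins. There is no depth.
- bot.close_job(): hands the job in; it is judged then, once.
The state is a dict: "t": time; "qpos": joint angles; "joint_velocities": joint speeds; "tau": joint torques, N m; "position": TCP position; "ee_rot": TCP orientation; "wrist_force": force on the tool from outside, world axes, zero at the start; "moment": the same for the moment, N m; "grip_width": opening from 0.0 (shut) to 1.0 (fully open); "grip_force": force on a finger pad.
Only numpy, scipy, OpenCV 4.12 (cv2) and the standard library are available. Lean on these libraries where they do the work, as an engineer would, in place of code of your own. Each camera call takes 0.05 s, during which the arm holds its last target. There are 200 camera calls.

## Working session

There is one attempt and no reset: what is moved stays moved. The work goes in short steps, Python scripts to look and compute and a shell command to move; the robot and the scene stay as the last step left them, time stands still between calls to the robot, and variables do not carry over. Pictures are saved under pics/ and viewed, at most 10 in all, crops included, and the job is handed in when it is done.

```bash
ls; mkdir -p pics; python3 - <<'E'
from workcell import bot
import cv2,pickle
s=bot.sense();print(s)
d={}
for n in("scene","top","wrist"):
    d[n]=bot.get_image(n);i=d[n];print(n,{k:v for k,v in i.items() if k!="pixels"})
pickle.dump(d,open("im0.pkl","wb"))
cv2.imwrite("pics/scene0.png",cv2.resize(d["scene"]["pixels"],(800,600),interpolation=2))
cv2.imwrite("pics/top0.png",cv2.resize(d["top"]["pixels"],(800,600),interpolation=2))
E
```

```text
pics
{'t': 0.0, 'qpos': array([ 9.94380032e-01,  3.14009772e-01,  4.50247911e-02,  1.30355306e+00,
       -1.09957847e-05,  1.43124339e+00]), 'joint_velocities': array([-0.00014285,  0.00091935,  0.00154433, -0.00123975,  0.00184141,
       -0.00041071]), 'tau': array([-1.51061889e-03, -4.80637658e+01,  2.98528129e+01,  1.96281925e-02,
       -2.99877647e-04, -1.29431501e-05]), 'position': array([0.24303506, 0.52064379, 0.25542219]), 'ee_rot': array([ 2.16698746e-01,  9.76238134e-01, -8.17576642e-04, -2.99988404e-04]), 'wrist_force': array([ 0.47067131,  0.86978697, -0.47997463]), 'moment': array([0.0271114 , 0.01761603, 0.00820292]), 'grip_force': 0.0, 'grip_width': 1.0010814982504195}
scene {'fovy': 50.19426150466189, 'cx': 266.8640546212129, 'cy': 191.5049295369833, 'extrinsics': array([[ 0.91293308, -0.40787446,  0.0138423 , -0.53876217],
       [ 0.33239905,  0.76282159,  0.55462969, -0.30637526],
       [-0.23677849, -0.50173863,  0.83198215, -1.07346549],
       [ 0.        ,  0.        ,  0.        ,  1.        ]])}
top {'fovy': 55.6562980878615, 'cx': 258.30484651274185, 'cy': 190.13103740964843, 'extrinsics': array([[-0.00901514, -0.99794858, -0.06338271,  0.01298408],
       [ 0.99080578, -0.01747146,  0.13415904, -0.59240998],
       [-0.13499121, -0.0615905 ,  0.98893073, -1.16202569],
       [ 0.        ,  0.        ,  0.        ,  1.        ]])}
wrist {'fovy': 60.533238062453364, 'cx': 259.51842640050626, 'cy': 191.48191968536312, 'extrinsics': array([[ 0.42300603,  0.90612448, -0.00208015, -0.57272304],
       [-0.86830351,  0.4046916 , -0.28683397,  0.03710726],
       [-0.25906546,  0.1231387 ,  0.95797805, -0.37929004],
       [ 0.        ,  0.        ,  0.        ,  1.        ]])}
```

View pics/scene0.png

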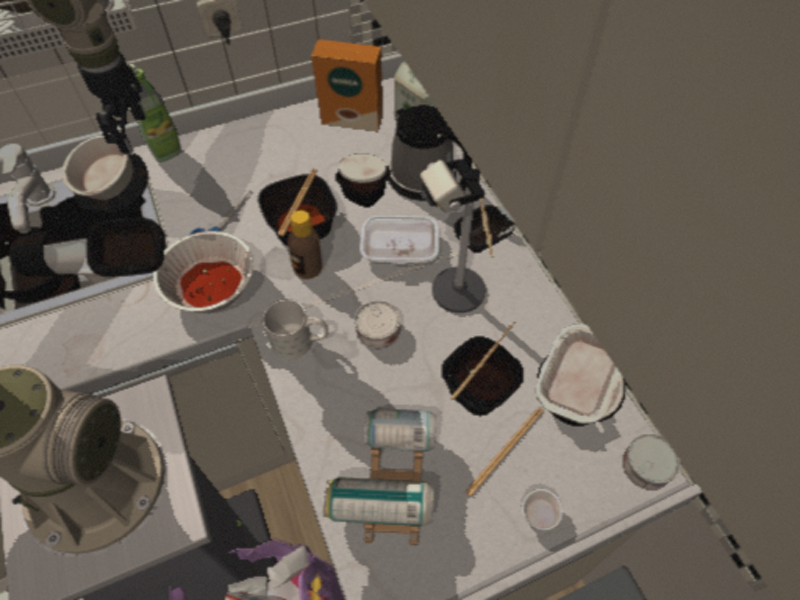

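View pics/top0.png

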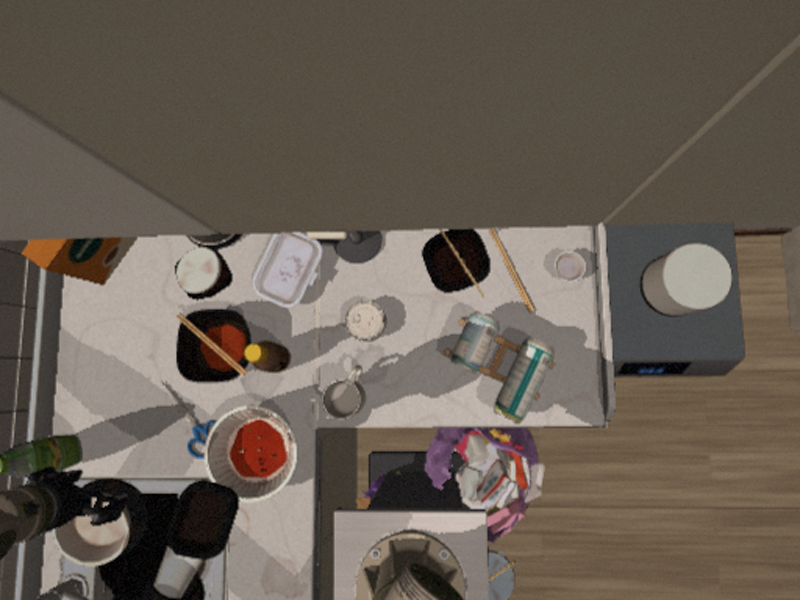

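The short can is in the rack's left bay: scene (400,430), top (477,340). The camera head is at scene (443,183), and the top view mostly hides it under the cabinets at about (330,237). I'll enlarge the crops.

```bash
python3 - <<'E'
import pickle,cv2,numpy as np
d=pickle.load(open("im0.pkl","rb"))
def crop(n,x,y,w,h,s): 
    c=cv2.resize(d[n]["pixels"][y:y+h,x:x+w],None,fx=s,fy=s,interpolation=2)
    for k in range(0,w,10): cv2.putText(c,str(x+k),(int((k+.5)*s)-8,8),0,.3,(0,255,255)); cv2.line(c,(int((k+.5)*s),10),(int((k+.5)*s),14),(0,255,255))
    for k in range(0,h,10): cv2.putText(c,str(y+k),(0,int((k+.5)*s)+3),0,.3,(0,255,255))
    return c
a=crop("scene",200,250,90,100,6); b=crop("scene",255,90,64,75,6)
e=crop("top",275,190,90,85,6); f=crop("top",190,140,60,85,6) 
cv2.imwrite("pics/head.png",cv2.resize(b,None,fx=1.3,fy=1.3))
cv2.imwrite("pics/rack_s.png",a)
cv2.imwrite("pics/rack_t.png",e)
E
```

```text
(no output)
```

View pics/head.png

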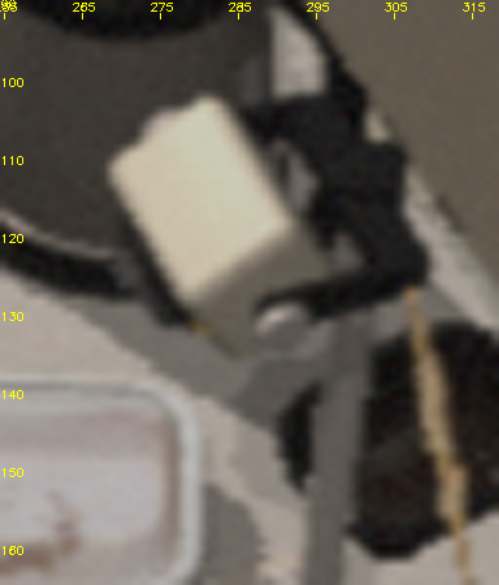

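View pics/rack_s.png

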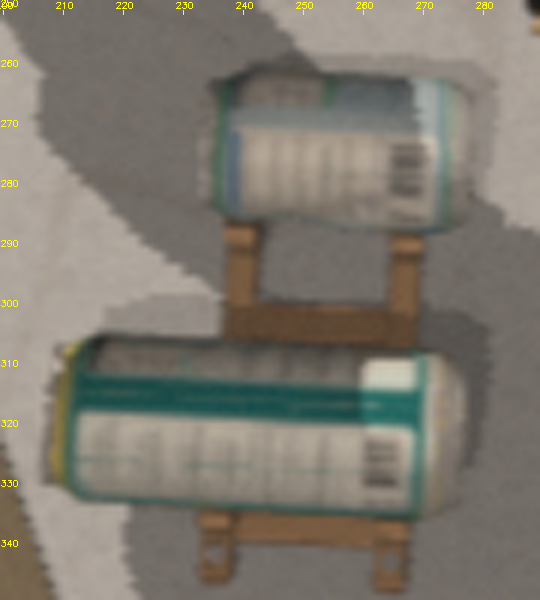

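View pics/rack_t.png

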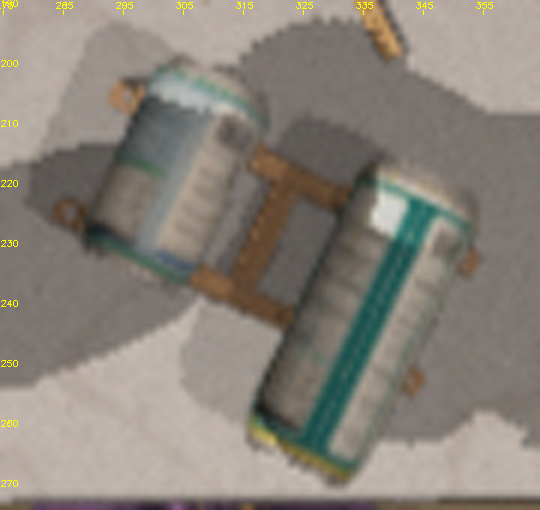

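```bash
cat > h.py <<'E'
import numpy as np,cv2,pickle
from scipy.optimize import least_squares
from scipy.spatial.transform import Rotation as R
def proj(im,P):
    P=np.atleast_2d(P);E=im["extrinsics"];c=P@E[:3,:3].T+E[:3,3]
    f=192/np.tan(np.radians(im["fovy"]/2))
    return np.c_[im["cx"]+f*c[:,0]/-c[:,2], im["cy"]+f*c[:,1]/c[:,2]]
def ray(im,px):
    E=im["extrinsics"];f=192/np.tan(np.radians(im["fovy"]/2))
    d=np.array([(px[0]-im["cx"])/f,-(px[1]-im["cy"])/f,-1])
    return -E[:3,:3].T@E[:3,3], E[:3,:3].T@d
def onz(im,px,z):
    o,d=ray(im,px);return o+d*(z-o[2])/d[2]
def canpts(base,ax,L,r=.033,ch=.004):
    ax=ax/np.linalg.norm(ax);u=np.cross(ax,[0,0,1.]);u/=np.linalg.norm(u);v=np.cross(ax,u);t=np.linspace(0,6.283,49)[:-1]
    ring=np.outer(np.cos(t),u)+np.outer(np.sin(t),v)
    return np.vstack([base+ax*s+ring*q for s,q in((0,r-.006),(.006,r),(L-.008,r),(L,r-.006))])
def hdist(im,P,px):
    h=cv2.convexHull(proj(im,P).astype(np.float32))
    return [cv2.pointPolygonTest(h,(float(a),float(b)),True) for a,b in px]
E
python3 - <<'E'
from h import *
d=pickle.load(open("im0.pkl","rb"));S,T=d["scene"],d["top"]
ss=[(240,261.2),(250,261),(260,261.5),(272,262.5),(239.5,285.7),(257.8,287.5),(274,288.2),(234.5,276),(277.5,276)]
ts=[(299.5,203.7),(294.5,215.3),(289.5,227.8),(318.2,211.2),(312,223.7),(307,235.3),(305.3,199.5),(313.7,202),(297.8,233.2)]
sl=[(217.8,305),(241.2,307),(266.2,308.2),(212.8,331.5),(241.2,334.2),(266.2,335.7),(207.5,319.5),(277,320.3)]
tl=[(332.8,222),(324.5,239.5),(317.5,255.3),(353.2,227.8),(344.5,247.8),(334.5,267),(341.2,217),(347.8,219.5),(324.5,267),(331.2,270)]
def f(p,full=False):
    x,y,a,s1,s2,dz=p;c=np.array([np.cos(a),np.sin(a),0]);n=np.array([-c[1],c[0],0]);o=np.array([x,y,.062+dz])
    b1=o+.06*n+c*(s1+.0575);b2=o-.06*n+c*(s2+.084)
    A=canpts(b1,-c,.115);B=canpts(b2,-c,.168)
    return np.r_[hdist(S,A,ss),hdist(T,A,ts),hdist(S,B,sl),hdist(T,B,tl),dz/.002]
o=onz(T,(320,225),.05);print("rack guess",o)
r=least_squares(f,[o[0],o[1],-.4,.005,.005,0],diff_step=1e-3,x_scale=[.01,.01,.1,.01,.01,.005],loss="soft_l1")
print(r.x,np.round(f(r.x),1))
x,y,a=r.x[:3];c=np.array([np.cos(a),np.sin(a)]);n=np.array([-c[1],c[0]])
print("deg",np.degrees(a),"grip xy",np.array([x,y])+.06*n+c*r.x[3],np.array([x,y])+.06*n+c*.005)
for n_,q in(("edge",(200,300)),): pass
# head first guess
H=[(268.6,111.3),(281.4,101.9),(292.6,118),(278.9,127.3)]
print([onz(S,q,.35).round(3) for q in H])
s=[onz(T,q,.0).round(3) for q in [(200,273),(380,273)]];print("front edge",s)
E
```

```text
rack guess [ 0.47503795 -0.19244385  0.05      ]
[ 0.46478335 -0.19256658 -0.47262832  0.00575807 -0.02108383 -0.00280929] [ 0.6 -0.1 -0.2  0.2  0.7 -0.1  0.1  0.7  1.5 -0.   0.6  1.4  0.7  0.9
  0.4  1.2  0.3  2.   0.5  1.2  1.   1.  -0.1 -0.2  0.6  0.2 -0.1 -0.1
  0.4  0.7  0.1  1.   1.4  1.1  0.5  0.8 -1.4]
deg -27.079608107185013 grip xy [ 0.49722387 -0.14176532] [ 0.49654891 -0.14142023]
[array([0.644, 0.122, 0.35 ]), array([0.686, 0.139, 0.35 ]), array([0.688, 0.079, 0.35 ]), array([0.645, 0.065, 0.35 ])]
front edge [array([0.321, 0.206, 0.   ]), array([ 0.319, -0.386,  0.   ])]
```

The fit puts the short can's middle at about (0.497,-0.142) with yaw -27°, at the expected height. The head's top is near (0.665,0.093). Before picking, I'll look at the head from nearer with the wrist camera.

```bash
python3 -m jog '85 -33 -17 -25 0;85 -33 -17 -25 0;85 -33 -17 -20 0;85 -33 -17 -20 0;85 -33 -17 -20 0;85 -33 -17 -20 0;85 -33 -17 -20 0;85 -33 -17 -20 0'; python3 -m jog '85 -33 -17 -20 0;85 -33 -17 -20 0;85 -33 -17 -20 0;85 -33 -17 -20 0;85 0 0 0 0;85 0 0 0 0' 
python3 - <<'E'
from workcell import bot
import cv2,pickle
d={"wrist":bot.get_image("wrist")};print(bot.sense()["position"],bot.sense()["qpos"])
pickle.dump(d,open("im1.pkl","wb"))
cv2.imwrite("pics/w1.png",cv2.resize(d["wrist"]["pixels"],(800,600),interpolation=2))
E
```

```text
t: 0.95
position: [0.4255, 0.2847, 0.427]
ee_rot: [0.217, 0.976, -0.0, -0.0]
wrist_force: [0.7, 1.5, -0.2]
grip_width: 0.993
grip_force: 0.0
t: 1.55
position: [0.5166, 0.168, 0.5058]
ee_rot: [0.218, 0.976, 0.0, -0.0]
wrist_force: [-0.8, 0.8, -0.1]
grip_width: 0.992
grip_force: 0.0
[0.51586317 0.16866161 0.5056282 ] [1.67841599e-01 3.45947339e-01 7.17130276e-01 1.94311702e+00
 4.14846943e-04 6.05255217e-01]
```

View pics/w1.png

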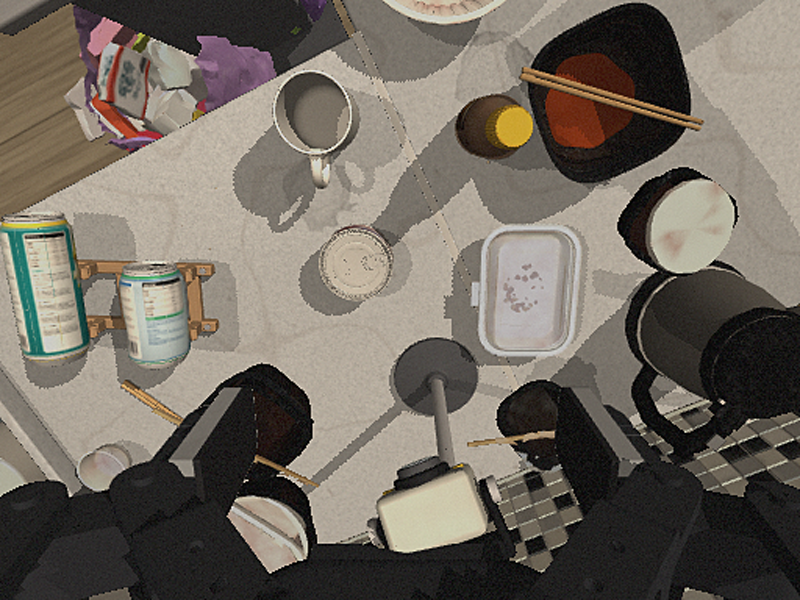

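The wrist view shows the head between the fingers: white top at (430,510), black lens barrel at (420,470), stand foot at (435,375), and the rack at left.

```bash
python3 - <<'E'
import pickle,cv2
d=pickle.load(open("im1.pkl","rb"))
x,y,w,h,s=225,280,105,82,7
c=cv2.resize(d["wrist"]["pixels"][y:y+h,x:x+w],None,fx=s,fy=s,interpolation=2)
for k in range(0,w,10): cv2.putText(c,str(x+k),(int((k+.5)*s)-8,8),0,.3,(0,0,255)); cv2.line(c,(int((k+.5)*s),10),(int((k+.5)*s),14),(0,0,255))
for k in range(0,h,10): cv2.putText(c,str(y+k),(0,int((k+.5)*s)+3),0,.3,(0,0,255))
cv2.imwrite("pics/w1c.png",c)
E
```

```text
(no output)
```

View pics/w1c.png

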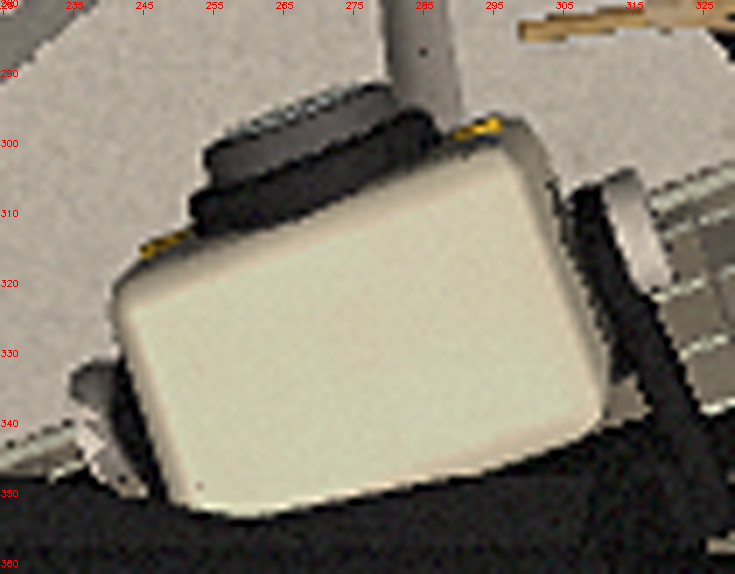

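```bash
cat > head.py <<'E'
from h import *
S=pickle.load(open("im0.pkl","rb"))["scene"];W=pickle.load(open("im1.pkl","rb"))["wrist"]
w=np.array([(113,305),(128,380),(150,450),(168,488),(200,508),(250,518),(350,500),(480,470),(570,437),(605,395),(600,320),(580,250),(560,190),(525,122),(500,120),(140,255),(190,233)])/7+[224.5,279.5]
flat=np.array([(130,310),(495,150),(600,410),(185,500)])/7+[224.5,279.5]
tip=np.array([(205,155),(240,133),(330,95),(375,83),(395,95)])/7+[224.5,279.5]
s=np.array([(108,170),(120,150),(150,120),(210,97),(225,108),(255,160),(290,205),(320,240),(240,357),(200,330)])/7.8+[254.5,89.5]
sg=np.array([[i,j,k] for i in(-1,1) for j in(-1,1) for k in(-1,1)])
g=np.random.default_rng(0).normal(size=(150,3));g/=np.linalg.norm(g,axis=1)[:,None]
def axes(yaw,p):
    z=np.array([-np.cos(yaw)*np.cos(p),-np.sin(yaw)*np.cos(p),-np.sin(p)])
    y=np.cross(z,[0,0,1.]);y/=np.linalg.norm(y)   # any sign
    x=np.cross(y,z);return x,y,z
def f(q,dims=(.046,.068,.044),full=0):
    c=q[:3];x,y,z=axes(q[3],q[4]);r,l,rb=q[5:8]
    Rm=np.c_[x,y,z];h=np.array(dims)/2
    P=np.vstack([c+(k*(h-r))@Rm.T+g*r for k in sg])
    t=np.linspace(0,6.283,60);o=c+z*(h[2]+l)
    C=o+rb*(np.outer(np.cos(t),x)+np.outer(np.sin(t),y))
    e=np.r_[hdist(W,P,w),np.array(hdist(W,P,list(map(tuple,s*0)))[:0]),np.array(hdist(S,P,s))*1.0]
    hc=hdist(W,C,tip)
    out=np.r_[e,hc,(r-.005)/.002,(rb-.014)/.003,(l-.012)/.006]
    return (out,o,z) if full else out
if __name__=="__main__":
    for dims in((.046,.068,.044),(.044,.068,.046)):
      for p0 in(.2,.6):
        r=least_squares(f,[.665,.09,.33,0.1,p0,.005,.012,.014],args=(dims,),x_scale=[.01]*3+[.1,.1,.002,.005,.005],diff_step=1e-3,loss="soft_l1")
        J=r.jac;cov=np.sqrt(np.diag(np.linalg.inv(J.T@J)))
        o,lens,z=f(r.x,dims,1)
        print(dims,p0,r.cost.round(1),r.x.round(4),"yaw,pitch",np.degrees(r.x[3:5]).round(1),np.degrees(cov[3:5]).round(1),"lens",lens.round(4),"z",z.round(3))
    print(o.round(1))
E
python3 head.py
```

```text
(0.046, 0.068, 0.044) 0.2 12.3 [ 0.6779  0.1118  0.3206 -0.0672  0.5222  0.0083  0.01    0.0169] yaw,pitch [-3.8 29.9] [1.6 2.4] lens [0.6502 0.1136 0.3046] z [-0.865  0.058 -0.499]
(0.046, 0.068, 0.044) 0.6 12.3 [ 0.6785  0.1117  0.3205 -0.0491  0.5979  0.0068  0.0107  0.0166] yaw,pitch [-2.8 34.3] [1.4 2.2] lens [0.6516 0.1131 0.3022] z [-0.826  0.041 -0.563]
(0.044, 0.068, 0.046) 0.2 14.7 [ 0.6774  0.1119  0.3219 -0.0379  0.62    0.0085  0.0093  0.0167] yaw,pitch [-2.2 35.5] [1.7 2.2] lens [0.6511 0.1129 0.3031] z [-0.813  0.031 -0.581]
(0.044, 0.068, 0.046) 0.6 14.7 [ 0.6775  0.1119  0.3219 -0.0379  0.6197  0.0085  0.0093  0.0167] yaw,pitch [-2.2 35.5] [1.7 2.2] lens [0.6511 0.1129 0.3031] z [-0.813  0.031 -0.581]
[ 0.1 -0.8 -0.6  0.3  3.7  3.7  1.5 -0.5 -0.5  0.1  1.   0.2  0.  -0.5
  0.3  1.6  1.7  0.2 -0.4 -1.  -0.2 -0.2  1.9  0.9 -0.1 -0.9  0.1 -0.4
 -0.  -0.8 -0.5 -1.3  1.8  0.9 -0.4]
```

The pitch is uncertain, about 30–35°. A second wrist view from the other side will pin it down, and it lies on the way to the can.

```bash
python3 -m jog '85 -21 -37 0 0;85 -21 -37 0 0;85 -21 -37 0 0;85 -21 -37 0 0' >/dev/null; python3 -m jog '85 0 0 0 -8;85 0 0 0 -8;85 0 0 0 -8;85 0 0 0 -8;85 0 0 0 -8;85 0 0 0 -8;85 0 0 0 -8;85 0 0 0 -8';python3 -m jog '85 0 0 0 0;85 0 0 0 0'
python3 - <<'E'
from workcell import bot
import cv2,pickle
from head import *
W2=bot.get_image("wrist");S2=bot.get_image("scene")
pickle.dump({"wrist":W2,"scene":S2},open("im2.pkl","wb"))
p=proj(W2,np.array([.668,.112,.33]))[0];print(p)
s=7;x=int(np.clip(p[0]-52,0,407));y=int(np.clip(p[1]-42,0,302));w,h=105,82
c=cv2.resize(W2["pixels"][y:y+h,x:x+w],None,fx=s,fy=s,interpolation=2)
for k in range(0,w,10): cv2.putText(c,str(x+k),(int((k+.5)*s)-8,8),0,.3,(0,0,255))
for k in range(0,h,10): cv2.putText(c,str(y+k),(0,int((k+.5)*s)+3),0,.3,(0,0,255))
print(x,y);cv2.imwrite("pics/w2c.png",c)
E
```

```text
t: 2.8
position: [0.5284, 0.0007, 0.5059]
ee_rot: [-0.337, 0.941, 0.0, -0.0]
wrist_force: [0.3, 1.1, -0.1]
grip_width: 0.995
grip_force: 0.0
t: 3.0
position: [0.5287, 0.0001, 0.5061]
ee_rot: [-0.333, 0.943, 0.0, -0.0]
wrist_force: [-0.1, -0.2, 0.2]
grip_width: 0.998
grip_force: 0.0
[259.52719034 338.76663491]
207 296
```

View pics/w2c.png

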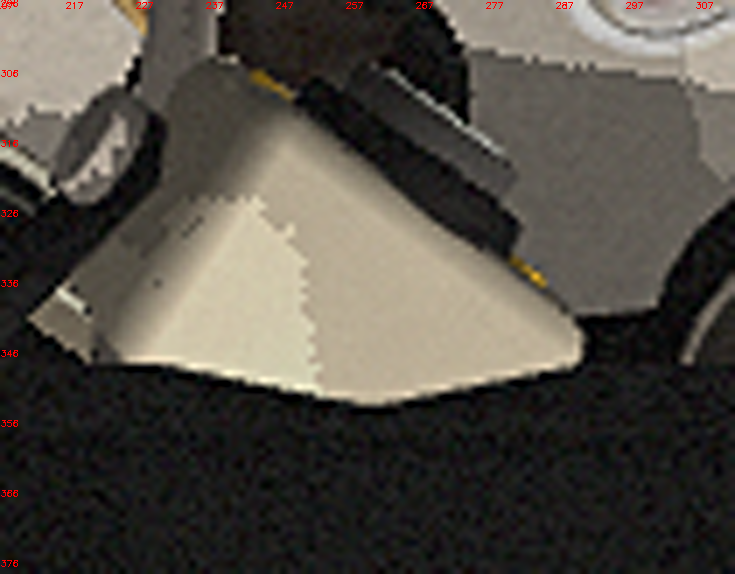

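The gripper's V-edge hides the head's back in both wrist views, so my earlier rear points were wrong. View 2 shows the -y side face, the lens barrel with its rim from (375,65) to (515,170), and the front edge. I'll refit jointly.

```bash
cat > head2.py <<'E'
from head import *
W2=pickle.load(open("im2.pkl","rb"))["wrist"]
a1=lambda L:np.array(L)/7+[224.5,279.5]
a2=lambda L:np.array(L)/7+[206.5,295.5]
w1=a1([(113,305),(128,380),(150,450),(605,395),(600,320),(580,250),(560,190),(525,122),(500,118),(140,255),(190,233)])
t1=a1([(205,155),(240,133),(330,95),(375,83),(395,95)]); r1=a1([(207,183),(190,205),(425,108),(437,128)])
w2=a2([(208,60),(240,66),(270,88),(545,285),(575,315),(585,340)])
t2=a2([(370,66),(400,73),(450,115),(505,155),(516,170)]); r2=a2([(325,80),(302,95),(521,218),(515,252)])
def f2(q,dims,full=0):
    c=q[:3];x,y,z=axes(q[3],q[4]);r,l,rb,l2,rr=q[5:10];Rm=np.c_[x,y,z];h=np.array(dims)/2
    P=np.vstack([c+(k*(h-r))@Rm.T+g*r for k in sg]);t=np.linspace(0,6.283,60)
    ring=lambda a,b:c+z*(h[2]+a)+b*(np.outer(np.cos(t),x)+np.outer(np.sin(t),y))
    C=ring(l,rb);D=np.vstack([ring(l2,rr),ring(0,rr)])
    out=np.r_[hdist(W,P,w1),hdist(W2,P,w2),hdist(S,P,s),hdist(W,C,t1),hdist(W2,C,t2),hdist(W,D,r1),hdist(W2,D,r2),(r-.005)/.002]
    return (out,c+z*(h[2]+l),z) if full else out
if __name__=="__main__":
  for dims in((.046,.068,.044),(.044,.068,.046)):
    for p0 in(.25,.6):
      r=least_squares(f2,[.67,.11,.32,-.05,p0,.005,.014,.015,.006,.018],args=(dims,),x_scale=[.01]*3+[.1,.1]+[.003]*5,diff_step=1e-3,loss="soft_l1")
      cov=np.sqrt(np.diag(np.linalg.inv(r.jac.T@r.jac)));o,lens,z=f2(r.x,dims,1)
      print(dims,r.cost.round(1),r.x.round(4),"yaw,pitch",np.degrees(r.x[3:5]).round(1),np.degrees(cov[3:5]).round(1),"lens",lens.round(4),"z",z.round(3))
  print(o.round(1))
E
python3 head2.py
```

```text
(0.046, 0.068, 0.044) 4.9 [ 0.6792  0.1113  0.3208 -0.043   0.5364  0.0068  0.0112  0.0346  0.0059
  0.0206] yaw,pitch [-2.5 30.7] [0.8 0.7] lens [0.6507 0.1125 0.3038] z [-0.859  0.037 -0.511]
(0.046, 0.068, 0.044) 4.9 [ 0.6792  0.1113  0.3208 -0.0424  0.5365  0.0068  0.0112  0.0348  0.0059
  0.0206] yaw,pitch [-2.4 30.7] [0.8 0.7] lens [0.6507 0.1125 0.3038] z [-0.859  0.036 -0.511]
(0.044, 0.068, 0.046) 7.6 [ 0.6798  0.1112  0.3215 -0.0432  0.5318  0.0068  0.0114  0.0292  0.0057
  0.0206] yaw,pitch [-2.5 30.5] [0.9 0.8] lens [0.6501 0.1124 0.304 ] z [-0.861  0.037 -0.507]
(0.044, 0.068, 0.046) 7.6 [ 0.6798  0.1112  0.3214 -0.0434  0.5315  0.0068  0.0114  0.0307  0.0057
  0.0206] yaw,pitch [-2.5 30.5] [0.9 0.8] lens [0.6502 0.1124 0.304 ] z [-0.861  0.037 -0.507]
[ 0.5 -0.2 -0.2  1.2  0.7 -0.  -0.3 -0.4 -0.1 -0.3  0.8 -0.2  0.5  0.6
 -0.3  0.2  0.  -0.2 -0.5 -1.4  0.5  1.   2.3  1.4  0.4 -0.2 -0.2  0.3
  0.4 -0.2  0.3 -1.1  0.8 -0.8 -0.1 -0.2  0.6 -0.2  0.5  0.2 -0.2  0.4
 -0.2 -0.3 -0.1  0.9]
```

```bash
python3 -m jog '85 0 0 0 8.25;85 0 0 0 8.25;85 0 0 0 8.25;85 0 0 0 8.25;85 0 0 0 8.25;85 0 0 0 8.25;85 0 0 0 8.25;85 0 0 0 8.25' >/dev/null; python3 -m jog '85 -11 -35 0 0;85 -11 -35 0 0;85 -11 -35 0 0;85 -12 -36 0 0;85 0 0 40 0;85 0 0 50 0;85 0 0 50 0;85 0 0 50 0';  python3 -m jog '85 0 0 50 0;85 0 0 30 0;85 0 0 0 0;85 0 0 0 0'
python3 - <<'E'
from h import *
from workcell import bot
W=pickle.load(open("im1.pkl","rb"))["wrist"]
a=-.4726;c=np.array([np.cos(a),np.sin(a),0]);m=np.array([.4972,-.1418,.061])
P=canpts(m+.0575*c,-c,.115)
px=(np.array([(120,285),(130,345),(183,285),(188,345),(152,261),(165,368)])+.5)/1.5625-.5
print("resid px",np.round(hdist(W,P,px),1))
h=cv2.convexHull((proj(W,P)).astype(np.float32))[:,0];print("hull bbox in 800px",(h.min(0)*1.5625).round(),(h.max(0)*1.5625).round())
w=bot.get_image("wrist");pickle.dump(w,open("im3.pkl","wb"));s=bot.sense();print(s["position"],R.from_quat(s["ee_rot"]).as_matrix().round(3),s["qpos"].round(2))
h=cv2.convexHull((proj(w,P)).astype(np.float32))
img=w["pixels"].copy();cv2.polylines(img,[np.int32(h*16)],True,(0,0,255),1,16,4)
cv2.imwrite("pics/w3.png",cv2.resize(img,(800,600),interpolation=2))
E
```

```text
t: 4.7
position: [0.5048, -0.1469, 0.3145]
ee_rot: [0.235, 0.972, -0.0, 0.0]
wrist_force: [1.2, -0.4, 0.1]
grip_width: 0.996
grip_force: 0.0
t: 5.1
position: [0.5053, -0.1469, 0.2369]
ee_rot: [0.234, 0.972, 0.0, -0.0]
wrist_force: [0.5, 0.6, 0.5]
grip_width: 0.993
grip_force: 0.0
resid px [ 0.2  1.6  1.2  1.6 -0.4  1.2]
hull bbox in 800px [118. 261.] [191. 371.]
[ 0.50624578 -0.14733501  0.23815876] [[-0.891  0.455  0.002]
 [ 0.455  0.891 -0.001]
 [-0.002  0.    -1.   ]] [-0.44  0.22 -0.12  1.23  0.    0.04]
```

View pics/w3.png

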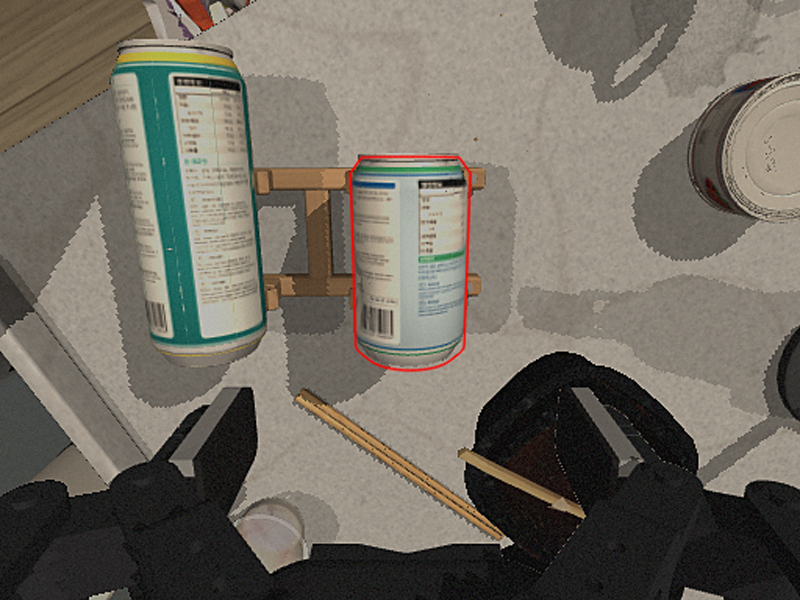

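The projected can outline matches the picture closely, and the saddle tips at (477,180) and (473,285) are where expected. Now descending to grip.

```bash
python3 -m jog '85 1 0 40 0;85 0 0 45 0;85 0 0 40 0;85 0 0 22 0;85 0 0 20 0;85 0 0 0 0;85 0 0 0 0'; python3 -m jog '50 0 0 0 0;50 0 0 0 0;50 0 0 0 0;50 0 0 0 0;50 0 0 0 0;50 0 0 0 0' 50
```

```text
t: 5.85
position: [0.5061, -0.1473, 0.0712]
ee_rot: [0.234, 0.972, -0.0, 0.001]
wrist_force: [0.4, 1.1, -0.1]
grip_width: 0.994
grip_force: 0.0
t: 6.45
position: [0.5069, -0.1462, 0.072]
ee_rot: [0.233, 0.972, 0.001, 0.003]
wrist_force: [2.1, 4.4, 7.8]
grip_width: 0.731
grip_force: 53.8
```

```bash
python3 -m jog '50 0 0 -20 0;50 0 0 -40 0;50 0 0 -40 0;50 0 0 -30 0;50 0 0 0 0' 70; python3 -m jog '50 0 0 0 8.5;50 0 0 0 8.5;50 0 0 0 8.5;50 0 0 0 8.5;50 0 0 0 8.5;50 0 0 0 8.5;50 0 0 0 8.5;50 0 0 0 8.5'; python3 -m jog '50 0 0 0 8;50 0 0 0 7;50 0 0 0 7;50 0 0 0 0;50 0 0 0 0';python3 - <<'E'
from h import *
from workcell import bot
w=pickle.load(open("im3.pkl","rb"))
c=np.array([.890,-.455]);n=np.array([.455,.890]);o=np.array([.4648,-.1926])
for p in[(485,170),(485,187),(481,277),(481,296),(256,180),(263,296),(467,178)]:
    q=onz(w,(np.array(p)+.5)/1.5625-.5,.05)[:2]-o;print(p,(q@c).round(4),(q@n).round(4))
s=bot.sense();M=R.from_quat(s["ee_rot"]).as_matrix()
t=np.array([.4906,-.0631]);d=np.r_[t-s["position"][:2],0];print(s["position"],"facing",np.degrees(np.arctan2(*-M[[1,0],0])),"go tool mm",(M.T@d*1000).round(1),s["qpos"].round(2))
E
```

```text
t: 6.95
position: [0.5072, -0.1478, 0.2051]
ee_rot: [0.234, 0.972, -0.001, 0.005]
wrist_force: [0.9, -0.9, -1.9]
grip_width: 0.725
grip_force: 78.9
t: 7.75
position: [0.5039, -0.1463, 0.1984]
ee_rot: [0.74, 0.673, -0.0, -0.001]
wrist_force: [-0.8, -0.6, -2.5]
grip_width: 0.721
grip_force: 78.7
t: 8.25
position: [0.504, -0.1464, 0.1988]
ee_rot: [0.852, 0.524, -0.0, -0.0]
wrist_force: [-0.3, 0.6, -2.2]
grip_width: 0.727
grip_force: 78.8
(485, 170) -0.0445 0.1032
(485, 187) -0.0349 0.1036
(481, 277) 0.0188 0.1035
(481, 296) 0.0309 0.104
(256, 180) -0.0389 -0.0288
(263, 296) 0.0309 -0.0303
(467, 178) -0.04 0.093
[ 0.50403566 -0.14641225  0.19875164] facing -116.86389803859878 go tool mm [ 68.3 -49.6   0. ] [-0.44  0.24 -0.19  1.14  0.    1.6 ]
```

```bash
python3 -m jog '50 35 -25 0 0;50 35 -27 0 0;50 0 0 40 0;50 0 0 30 0;50 0 0 25 0;50 0 0 0 0;50 0 0 0 0'; python3 -m jog '50 0 0 0 0;50 0 0 0 0;50 0 0 0 0' 25; python3 -m jog '50 0 0 3 0;50 0 0 3 0;50 0 0 3 0;50 0 0 3 0;50 0 0 0 0'
```

```text
t: 8.95
position: [0.4896, -0.0605, 0.1044]
ee_rot: [0.852, 0.523, -0.0, -0.0]
wrist_force: [0.2, 0.1, -2.2]
grip_width: 0.725
grip_force: 78.7
t: 9.25
position: [0.4908, -0.0609, 0.1055]
ee_rot: [0.853, 0.522, 0.001, 0.001]
wrist_force: [-0.0, 0.2, -1.7]
grip_width: 0.724
grip_force: 78.7
t: 9.75
position: [0.4894, -0.0604, 0.0916]
ee_rot: [0.853, 0.522, -0.0, -0.0]
wrist_force: [0.1, 0.4, -2.9]
grip_width: 0.728
grip_force: 78.7
```

```bash
python3 -m jog '50 0 0 2 0;50 0 0 2 0;50 0 0 0 0'; python3 -m jog '50 0 0 2 0;50 0 0 2 0;50 0 0 0 0';python3 -m jog '50 0 0 2 0;50 0 0 1 0;50 0 0 0 0'; python3 - <<'E'
from workcell import bot
import cv2,pickle
d={n:bot.get_image(n) for n in("scene","top","wrist")};pickle.dump(d,open("im4.pkl","wb"))
E
```

```text
t: 10.05
position: [0.4903, -0.0604, 0.0889]
ee_rot: [0.853, 0.522, 0.0, 0.0]
wrist_force: [-1.6, 2.1, 2.8]
grip_width: 0.725
grip_force: 79.5
t: 10.35
position: [0.4912, -0.0592, 0.0866]
ee_rot: [0.852, 0.523, 0.002, -0.0]
wrist_force: [-2.2, 8.9, 17.2]
grip_width: 0.722
grip_force: 81.7
t: 10.65
position: [0.492, -0.058, 0.0844]
ee_rot: [0.852, 0.523, 0.004, -0.001]
wrist_force: [-2.1, 14.3, 22.6]
grip_width: 0.724
grip_force: 83.4
```

```bash
python3 -m jog '60 0 0 0 0;60 0 0 0 0' 30; python3 -m jog '62 0 0 0 0;62 0 0 0 0' 30
```

```text
t: 11.0
position: [0.492, -0.0581, 0.0845]
ee_rot: [0.852, 0.523, 0.004, -0.001]
wrist_force: [-1.8, 13.3, 22.9]
grip_width: 0.728
grip_force: 83.4
t: 11.2
position: [0.492, -0.058, 0.0842]
ee_rot: [0.852, 0.523, 0.004, -0.001]
wrist_force: [-0.3, 14.0, 20.3]
grip_width: 0.725
grip_force: 65.3
```

```bash
python3 -m jog '62.4 0 0 0 0;62.4 0 0 0 0' 30;python3 -m jog '62.4 0 0 2 0;62.4 0 0 2 0;62.4 0 0 0 0' ;python3 -m jog '62.4 0 0 2 0;62.4 0 0 0 0;62.4 0 0 0 0'; python3 - <<'E'
from workcell import bot
import pickle
d={n:bot.get_image(n) for n in("scene","top","wrist")};pickle.dump(d,open("im5.pkl","wb"))
E
```

```text
t: 11.4
position: [0.492, -0.0579, 0.0838]
ee_rot: [0.852, 0.523, 0.004, -0.001]
wrist_force: [-0.0, 13.3, 16.8]
grip_width: 0.729
grip_force: 47.8
t: 11.7
position: [0.4926, -0.0568, 0.0799]
ee_rot: [0.852, 0.524, 0.005, -0.002]
wrist_force: [1.5, 18.1, 16.7]
grip_width: 0.734
grip_force: 49.2
t: 12.0
position: [0.4927, -0.0564, 0.0779]
ee_rot: [0.852, 0.524, 0.006, -0.002]
wrist_force: [2.9, 18.7, 17.1]
grip_width: 0.729
grip_force: 50.1
```

```bash
python3 -m jog '60 0 0 -10 0;60 -4 0 -20 0;60 -4 0 -35 0;60 0 0 0 0;60 0 0 0 0' 60; cat > tilt.py <<'E'
from h import *
from workcell import bot
def grab(name):
    d={n:bot.get_image(n) for n in("scene","top","wrist")};s=bot.sense();d["pos"]=s["position"];d["rot"]=s["ee_rot"];pickle.dump(d,open(name,"wb"));return d
def masks(d):
    b=pickle.load(open("im0.pkl","rb"));out={}
    for n in("scene","top"):
        df=cv2.absdiff(d[n]["pixels"],b[n]["pixels"]).max(2)>25
        px=d[n]["pixels"];out[n]=(df&(px.max(2)>75))
    return out
def pose(d,tilt,a=.0485,off=.010,lat=0):
    M=R.from_quat(d["rot"]).as_matrix();f=-M[:,0];f[2]=0;f/=np.linalg.norm(f)
    ax=-f*np.cos(tilt)-np.array([0,0,1])*np.sin(tilt)   # base->top
    g=d["pos"]+M[:,2]*off
    return g-ax*a,ax
if __name__=="__main__":
    import sys
    d=grab(sys.argv[1]);m=masks(d)
    for n in m:
        im=d[n];best=[]
        g=proj(im,d["pos"])[0].astype(int);roi=np.zeros((384,512),bool);roi[max(0,g[1]-70):g[1]+70,max(0,g[0]-70):g[0]+70]=1
        dark=(im["pixels"].max(2)<60)
        for t in range(-5,56,1):
          for a in(.0425,.0485,.0545):
            h=cv2.convexHull(proj(im,canpts(*pose(d,np.radians(t),a),.115)).astype(np.float32))
            k=np.zeros((384,512),np.uint8);cv2.fillConvexPoly(k,np.int32(h*16),1,shift=4);k=k>0
            valid=roi&~dark
            i=(k&m[n]&valid).sum();u=((k|m[n])&valid).sum();best.append((i/u,t,a))
        best.sort(reverse=True);print(n,best[:6])
    s=bot.sense();print(s["position"],s["wrist_force"].round(1),s["grip_force"])
    y,x=proj(d["scene"],d["pos"])[0][::-1].astype(int)
    c1=cv2.resize(d["scene"]["pixels"][y-45:y+45,x-60:x+60],None,fx=6,fy=6,interpolation=2)
    cv2.imwrite("pics/tilt_%s.png"%sys.argv[1][:-4],c1)
E
python3 tilt.py im6.pkl
```

```text
t: 12.65
position: [0.4868, -0.0681, 0.1408]
ee_rot: [0.853, 0.522, 0.001, 0.001]
wrist_force: [-0.4, 0.5, -2.9]
grip_width: 0.727
grip_force: 66.5
scene [(np.float64(0.09713967310549777), 2, 0.0545), (np.float64(0.09712163416898793), 0, 0.0545), (np.float64(0.09712163416898793), -3, 0.0545), (np.float64(0.09697194872747539), 1, 0.0545), (np.float64(0.09680416202155333), 4, 0.0545), (np.float64(0.09680416202155333), 3, 0.0545)]
top [(np.float64(0.0970873786407767), 15, 0.0485), (np.float64(0.09704352586914865), 10, 0.0425), (np.float64(0.0969555677454745), 22, 0.0425), (np.float64(0.0969506358539587), 14, 0.0485), (np.float64(0.09690665206679441), 11, 0.0425), (np.float64(0.09684469334790329), 19, 0.0545)]
[ 0.4852853  -0.06743947  0.13892372] [-0.2  0.3 -2.5] 66.44516782835126
```

```bash
python3 -m jog '60 0 0 -40 0;60 -30 0 -20 0;60 0 0 0 0;60 0 0 0 0' ; cat > wt.py <<'E'
from tilt import *
import sys
def static(files):
    ds=[pickle.load(open(f,"rb")) for f in files]
    st=np.stack([cv2.GaussianBlur(d["wrist"]["pixels"],(5,5),0).astype(float) for d in ds])
    sd=(st.max(0)-st.min(0)).max(2);br=st.mean(0).max(2)
    m=((sd<22)&(br>45)).astype(np.uint8);m=cv2.morphologyEx(m,cv2.MORPH_OPEN,np.ones((3,3)));m=cv2.morphologyEx(m,cv2.MORPH_CLOSE,np.ones((7,7)))
    return ds[-1],m,br<40
if __name__=="__main__":
    grab(sys.argv[-1]);d,m,dark=static(sys.argv[1:])
    im=d["wrist"];P0=proj(im,pose(d,0.4)[0][None])[0]
    n,lab,st,_=cv2.connectedComponentsWithStats(m);k=1+np.argmax(st[1:,4]);m=lab==k;print("blob",st[k])
    cv2.imwrite("pics/mask.png",m*255)
    def iou(q):
        h=cv2.convexHull(proj(im,canpts(*pose(d,q[0],q[1],q[2]),.115)).astype(np.float32));K=np.zeros((384,512),np.uint8);cv2.fillConvexPoly(K,np.int32(h*16),1,shift=4);K=K>0
        v=~dark;return -(K&m&v).sum()/((K|m)&v).sum()
    from scipy.optimize import minimize
    for t0 in(10,20,30,40):
        r=minimize(iou,[np.radians(t0),.0485,.010],method="Nelder-Mead",options=dict(initial_simplex=[[np.radians(t0),.0485,.010],[np.radians(t0+6),.0485,.010],[np.radians(t0),.0525,.010],[np.radians(t0),.0485,.014]]))
        print(t0,np.degrees(r.x[0]).round(1),r.x[1:].round(4),r.fun.round(3))
E
python3 wt.py im6.pkl im7.pkl
```

```text
t: 13.2
position: [0.4723, -0.0946, 0.1995]
ee_rot: [0.853, 0.522, -0.0, -0.0]
wrist_force: [-0.3, 0.2, -3.0]
grip_width: 0.729
grip_force: 67.8
blob [    0     0   473   359 81128]
10 -5.3 [ 0.0367 -0.0408] -0.697
20 -25.4 [ 0.0387 -0.0239] -0.693
30 -47.2 [0.0224 0.0054] -0.677
40 -23.2 [ 0.0396 -0.0259] -0.694[ WARN:0@1.404] global loadsave.cpp:1063 imwrite_ Unsupported depth image for selected encoder is fallbacked to CV_8U.
```

```bash
cat > eg.py <<'E'
from tilt import *
def score(d,views=("wrist","scene","top"),ts=range(-4,50,2),As=(.0445,.0485,.0525),offs=(.007,.010,.013)):
    res={}
    for n in views:
        im=d[n];g=cv2.GaussianBlur(cv2.cvtColor(im["pixels"],6),(0,0),1.2).astype(np.float32)
        gx=cv2.Sobel(g,5,1,0)/8;gy=cv2.Sobel(g,5,0,1)/8
        for t in ts:
            for a in As:
                for o in offs:
                    h=cv2.convexHull(proj(im,canpts(*pose(d,np.radians(t),a,o),.115)).astype(np.float32))[:,0]
                    e=np.roll(h,-1,0)-h;L=np.linalg.norm(e,axis=1);k=np.repeat(np.arange(len(h)),np.maximum(1,L.round().astype(int)))
                    u=np.random.default_rng(1).random(len(k));p=h[k]+e[k]*u[:,None];nn=np.c_[-e[k][:,1],e[k][:,0]]/L[k][:,None]
                    mx,my=p[:,0][None].astype(np.float32),p[:,1][None].astype(np.float32)
                    v=cv2.remap(gx,mx,my,1)[0]*nn[:,0]+cv2.remap(gy,mx,my,1)[0]*nn[:,1]
                    res[n,t,a,o]=np.minimum(abs(v),15).mean()
    return res
def report(d,**k):
    r=score(d,**k);views=sorted({q[0] for q in r})
    for n in views:
        b=sorted(((v,q[1:]) for q,v in r.items() if q[0]==n),reverse=True)[:4];print(n,[(round(float(v),2),q) for v,q in b])
    keys={q[1:] for q in r};b=sorted(((sum(r[(n,)+q] for n in views),q) for q in keys),reverse=True)[:5];print("sum",[(round(float(v),2),q) for v,q in b])
if __name__=="__main__":
    import sys
    for f in sys.argv[1:]:
        print(f);report(pickle.load(open(f,"rb")))
E
python3 eg.py im6.pkl im7.pkl
```

```text
im6.pkl
scene [(7.25, (34, 0.0485, 0.013)), (7.19, (36, 0.0485, 0.013)), (7.18, (4, 0.0445, 0.01)), (7.05, (8, 0.0445, 0.01))]
top [(5.22, (-2, 0.0485, 0.013)), (5.21, (0, 0.0485, 0.013)), (5.21, (40, 0.0445, 0.013)), (5.21, (-4, 0.0445, 0.013))]
wrist [(5.5, (10, 0.0485, 0.01)), (5.44, (14, 0.0485, 0.01)), (5.29, (8, 0.0485, 0.01)), (5.27, (16, 0.0485, 0.007))]
sum [(15.94, (0, 0.0445, 0.013)), (15.85, (2, 0.0445, 0.013)), (15.79, (8, 0.0485, 0.01)), (15.72, (0, 0.0445, 0.007)), (15.72, (10, 0.0485, 0.01))]
im7.pkl
scene [(7.34, (6, 0.0445, 0.01)), (7.31, (4, 0.0445, 0.01)), (7.27, (8, 0.0445, 0.01)), (7.26, (10, 0.0445, 0.01))]
top [(4.5, (24, 0.0525, 0.007)), (4.5, (20, 0.0525, 0.007)), (4.5, (20, 0.0525, 0.01)), (4.49, (24, 0.0525, 0.01))]
wrist [(5.59, (14, 0.0485, 0.01)), (5.39, (12, 0.0485, 0.01)), (5.28, (8, 0.0485, 0.013)), (5.22, (16, 0.0485, 0.013))]
sum [(15.73, (14, 0.0485, 0.01)), (15.45, (12, 0.0485, 0.01)), (15.38, (16, 0.0485, 0.007)), (15.31, (16, 0.0485, 0.01)), (15.2, (14, 0.0485, 0.007))]
```

The edge fit on the wrist view gives a tilt of about 13°, with the grip 48.5 mm from the base, which is what I planned. A second press with a looser grip should reach 31°.

```bash
python3 -m jog '60 36 0 20 0;60 0 0 45 0;60 0 0 40 0;60 0 0 0 0;60 0 0 0 0'; python3 -m jog '62.8 0 0 0 0;62.8 0 0 4 0;62.8 0 0 4 0;62.8 0 0 0 0' 25;python3 -m jog '62.8 0 0 3 0;62.8 0 0 3 0;62.8 0 0 0 0;62.8 0 0 0 0'; python3 - <<'E'
from eg import *
report(grab("im8.pkl"),views=("wrist",),ts=range(4,46,2))
E
```

```text
t: 13.85
position: [0.488, -0.0617, 0.0946]
ee_rot: [0.853, 0.523, -0.001, -0.001]
wrist_force: [-0.2, -0.1, -2.4]
grip_width: 0.73
grip_force: 67.9
t: 14.25
position: [0.4891, -0.0625, 0.0876]
ee_rot: [0.853, 0.522, 0.0, 0.0]
wrist_force: [0.5, 0.4, -2.7]
grip_width: 0.739
grip_force: 30.2
t: 14.65
position: [0.489, -0.0624, 0.0812]
ee_rot: [0.853, 0.522, 0.0, -0.0]
wrist_force: [-0.4, -0.1, -2.2]
grip_width: 0.735
grip_force: 30.2
wrist [(5.63, (14, 0.0485, 0.01)), (5.55, (10, 0.0485, 0.01)), (5.3, (16, 0.0485, 0.01)), (5.2, (16, 0.0485, 0.013))]
sum [(5.63, (14, 0.0485, 0.01)), (5.55, (10, 0.0485, 0.01)), (5.3, (16, 0.0485, 0.01)), (5.2, (16, 0.0485, 0.013)), (5.13, (16, 0.0485, 0.007))]
```

```bash
python3 -m jog '62.8 0 0 -8 0;62.8 -10 0 0 0;62.8 0 0 3 0;62.8 0 0 3 0;62.8 0 0 0 0';python3 -m jog '62.8 0 0 2 0;62.8 0 0 2 0;62.8 0 0 0 0'; python3 -m jog '62.8 0 0 2 0;62.8 0 0 2 0;62.8 0 0 0 0'
```

```text
t: 15.3
position: [0.4845, -0.0716, 0.0832]
ee_rot: [0.853, 0.522, -0.0, 0.0]
wrist_force: [-0.7, -0.8, -0.5]
grip_width: 0.738
grip_force: 30.2
t: 15.6
position: [0.4852, -0.07, 0.0805]
ee_rot: [0.853, 0.523, 0.002, -0.001]
wrist_force: [-0.1, 6.5, 10.2]
grip_width: 0.736
grip_force: 31.7
t: 15.9
position: [0.4859, -0.0686, 0.0772]
ee_rot: [0.852, 0.523, 0.003, -0.001]
wrist_force: [-1.2, 11.6, 15.4]
grip_width: 0.741
grip_force: 33.6
```

```bash
python3 -m jog '62.8 -2 0 2 0;62.8 -1 0 1 0;62.8 0 0 0 0'; python3 - <<'E'
from eg import *
report(grab("im9.pkl"),views=("wrist",),ts=range(4,46,2))
E
```

```text
t: 16.2
position: [0.4858, -0.069, 0.0753]
ee_rot: [0.852, 0.524, 0.006, -0.003]
wrist_force: [0.1, 22.7, 23.4]
grip_width: 0.737
grip_force: 35.6
wrist [(4.74, (32, 0.0445, 0.01)), (4.64, (22, 0.0485, 0.007)), (4.62, (32, 0.0445, 0.013)), (4.53, (20, 0.0485, 0.01))]
sum [(4.74, (32, 0.0445, 0.01)), (4.64, (22, 0.0485, 0.007)), (4.62, (32, 0.0445, 0.013)), (4.53, (20, 0.0485, 0.01)), (4.49, (30, 0.0485, 0.01))]
```

```bash
python3 -m jog '60 0 0 -10 0;60 0 0 -30 0;60 0 0 -40 0;60 0 0 -40 0;60 0 0 0 0;60 0 0 0 0' 60; python3 - <<'E'
from eg import *
d=grab("im10.pkl");report(d,ts=range(4,50,2))
def crop(n,x,y,w,h,s): 
    c=cv2.resize(d[n]["pixels"][y:y+h,x:x+w],None,fx=s,fy=s,interpolation=2)
    for k in range(0,w,10): cv2.putText(c,str(x+k),(int((k+.5)*s)-8,8),0,.28,(0,0,255)) if k%20==0 else 0
    for k in range(0,h,10): cv2.putText(c,str(y+k),(0,int((k+.5)*s)+3),0,.28,(0,0,255))
    return c
p=proj(d["scene"],d["pos"])[0].astype(int);print(p)
a=crop("wrist",150,80,220,294,2);b=crop("scene",p[0]-30,p[1]-40,60,98,6)
cv2.imwrite("pics/last.png",np.hstack([a,b]))
print(a.shape,b.shape,p-[30,40])
E
```

```text
t: 16.95
position: [0.4835, -0.0741, 0.1927]
ee_rot: [0.853, 0.522, 0.001, 0.001]
wrist_force: [-0.5, 0.2, -2.6]
grip_width: 0.73
grip_force: 66.8
scene [(6.36, (34, 0.0445, 0.01)), (6.31, (36, 0.0445, 0.01)), (6.28, (34, 0.0445, 0.013)), (6.23, (32, 0.0445, 0.01))]
top [(5.18, (46, 0.0445, 0.01)), (5.18, (48, 0.0445, 0.013)), (5.17, (46, 0.0445, 0.013)), (5.16, (44, 0.0445, 0.013))]
wrist [(5.04, (22, 0.0485, 0.007)), (4.91, (20, 0.0485, 0.01)), (4.86, (22, 0.0485, 0.01)), (4.77, (20, 0.0485, 0.007))]
sum [(15.2, (34, 0.0445, 0.01)), (14.89, (32, 0.0445, 0.01)), (14.85, (38, 0.0445, 0.013)), (14.77, (42, 0.0445, 0.013)), (14.71, (34, 0.0445, 0.013))]
[239 231]
(588, 440, 3) (588, 360, 3) [209 191]
```

View pics/last.png

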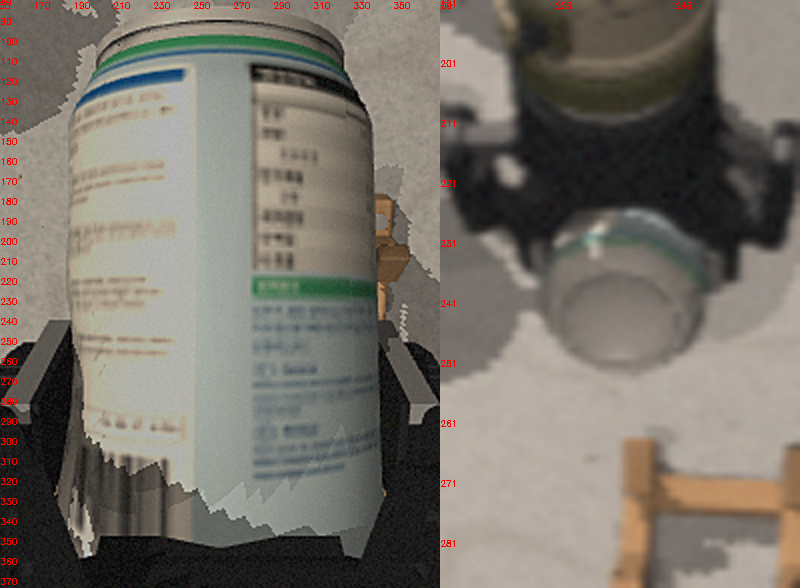

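The wrist view shows the can's top end facing away, its rim at about (262,85) px. The scene view shows the base tilted up, its foot ring centred near (620,320) in the crop. I'll fit the tilt from these points.

```bash
cat > tf.py <<'E'
from tilt import *
d=pickle.load(open("im10.pkl","rb"));W,S=d["wrist"],d["scene"]
aw=lambda L:np.array(L)/2+[149.75,79.75]
as_=lambda L:(np.array(L)-[440,0])/6+[208.5,190.5]
rim=aw([(98,62),(140,28),(225,12),(300,22),(343,50)])
body=aw([(70,130),(68,200),(68,250),(372,130),(376,200),(378,250)])
sb=as_([(545,285),(560,335),(590,362),(625,372),(660,362),(685,340),(703,290)])
fr=as_([(562,320),(678,320),(620,272),(620,370)])
def circ(b,ax,s,r):
    u=np.cross(ax,[0,0,1.]);u/=np.linalg.norm(u);v=np.cross(ax,u);t=np.linspace(0,6.283,60)
    return b+ax*s+r*(np.outer(np.cos(t),u)+np.outer(np.sin(t),v))
def f(q):
    b,ax=pose(d,q[0],q[1],q[2]);M=R.from_quat(d["rot"]).as_matrix();b=b+M[:,1]*q[3]
    sh=np.array([q[5],q[6]])
    B=np.vstack([circ(b,ax,s,.033) for s in(.008,.103)]);A=np.vstack([B,circ(b,ax,0,.025),circ(b,ax,.115,q[4])])
    return np.r_[hdist(W,A,rim)[1:4],hdist(W,A,body),hdist(S,A,sb+sh),np.array(hdist(S,circ(b,ax,0.0,q[7]),fr+sh)),(q[4]-.027)/.001,sh/1.5,(q[7]-.0235)/.003]
for fix in(0,1):
  r=least_squares(f,[.4,.0485,.01,0,.027,0,0,.0235],x_scale=[.1,.005,.005,.005,.002,1,1,.003],diff_step=1e-3,loss="soft_l1")
  cov=np.sqrt(np.diag(np.linalg.inv(r.jac.T@r.jac)))
print(np.degrees(r.x[0]),np.degrees(cov[0]),r.x.round(4),r.cost);print(f(r.x).round(1))
for t in(15,20,25,30,35,40):
    r2=least_squares(lambda q:f(np.r_[np.radians(t),q]),r.x[1:],x_scale=[.005,.005,.005,.002,1,1,.003],diff_step=1e-3,loss="soft_l1");print(t,r2.cost.round(1),r2.x.round(4)[:3])
E
python3 tf.py
```

```text
27.540295549850434 1.5302901456377243 [0.4807 0.045  0.0047 0.0006 0.0267 0.     0.     0.0231] 5.03215762826153
[ 1.   0.1 -0.9 -0.9 -0.3  0.9  0.4 -0.   0.1  1.3  1.8  0.8  0.1  0.6
  1.1  0.4  0.6 -0.3  0.6 -0.8 -0.3  0.   0.  -0.1]
15 23.6 [0.0453 0.0125 0.0007]
20 13.9 [0.0448 0.0095 0.0007]
25 6.4 [0.045  0.0062 0.0006]
30 6.2 [0.0446 0.0032 0.0006]
35 14.6 [0.0439 0.0002 0.0007]
40 28.7 [ 0.0443 -0.0029  0.0008]
```

Tilt is now 27.5° ± 1.5° against the 30.7° needed, with the grip 45 mm from the base. One small extra press.

```bash
python3 -m jog '60 3 0 40 0;60 0 0 40 0;60 0 0 30 0;62.8 0 0 0 0;62.8 0 0 3 0;62.8 0 0 2 0;62.8 0 0 0 0' 25; python3 -m jog '62.8 0 0 2 0;62.8 0 0 0 0';python3 -m jog '62.8 0 0 2 0;62.8 0 0 0 0';python3 -m jog '62.8 0 0 1 0;62.8 0 0 0 0'
```

```text
t: 17.8
position: [0.4847, -0.0714, 0.0777]
ee_rot: [0.853, 0.522, 0.0, 0.0]
wrist_force: [0.2, 0.1, -2.6]
grip_width: 0.735
grip_force: 35.1
t: 18.0
position: [0.4851, -0.0715, 0.0759]
ee_rot: [0.853, 0.522, 0.001, 0.001]
wrist_force: [0.4, 0.2, -1.6]
grip_width: 0.735
grip_force: 35.2
t: 18.2
position: [0.4854, -0.0711, 0.0749]
ee_rot: [0.853, 0.522, 0.001, 0.001]
wrist_force: [-0.9, 2.7, 8.5]
grip_width: 0.736
grip_force: 35.9
t: 18.4
position: [0.4856, -0.0708, 0.0743]
ee_rot: [0.853, 0.523, 0.002, 0.001]
wrist_force: [-1.6, 3.5, 11.3]
grip_width: 0.739
grip_force: 36.4
```

```bash
python3 -m jog '62.8 0 0 1.5 0;62.8 0 0 0 0;62.8 0 0 0 0'; python3 -m jog '60 0 0 0 0;60 0 0 -10 0;60 0 0 -30 0;60 0 0 -40 0;60 0 0 -40 0;60 0 0 0 0;60 0 0 0 0' 80; python3 - <<'E'
from tilt import *
grab("im11.pkl")
# compare wrist images before/after: track image features on the can -> tilt change via PnP-like fit
a=pickle.load(open("im10.pkl","rb"));b=pickle.load(open("im11.pkl","rb"))
g=lambda d:cv2.cvtColor(d["wrist"]["pixels"],6)
m=np.zeros((384,512),np.uint8);m[95:300,192:332]=1
p=cv2.goodFeaturesToTrack(g(a),150,.02,5,mask=m)
q,st,er=cv2.calcOpticalFlowPyrLK(g(a),g(b),p,None,winSize=(21,21));k=st[:,0]>0;p,q=p[k,0],q[k,0]
print(len(p),np.median(q-p,0))
b0,ax=pose(a,np.radians(27.5),.045,.0047);M=R.from_quat(a["rot"]).as_matrix();b0=b0+M[:,1]*.0006
# intersect rays with can cylinder in pose a
X=[];Q=[]
for pi,qi in zip(p,q):
    o,dr=ray(a["wrist"],pi);u=dr-ax*(dr@ax);w=o-b0;w=w-ax*(w@ax)
    A,B,C=u@u,2*u@w,w@w-.033**2;D=B*B-4*A*C
    if D<0: continue
    X.append(o+dr*(-B-D**.5)/(2*A));Q.append(qi)
X=np.array(X);Q=np.array(Q);gp=a["pos"]+M[:,2]*.0047
def f(v): # in a's camera (rigid to tool): rotate by v0 about tool y at grip, shift x,y,z
    Y=gp+R.from_rotvec(M[:,1]*v[0]).apply(X-gp)+M@np.array([v[1],v[2],v[3]])
    return (proj(a["wrist"],Y)-Q).ravel()
r=least_squares(f,[0,0,0,0],x_scale=[.1,.005,.005,.005],loss="soft_l1",f_scale=.5)
print("tool-y rot deg",np.degrees(r.x[0]),"shift mm",r.x[1:]*1e3,"med res",np.median(abs(f(r.x))))
# sign: effect of +rot on tilt
ax2=R.from_rotvec(M[:,1]*.1).apply(ax);print("tilt change per +0.1rad:",np.degrees(np.arcsin(-ax2[2])-np.arcsin(-ax[2])))
E
```

```text
t: 18.7
position: [0.486, -0.0703, 0.0732]
ee_rot: [0.853, 0.523, 0.002, 0.0]
wrist_force: [-1.2, 6.7, 14.5]
grip_width: 0.736
grip_force: 37.2
t: 19.4
position: [0.4849, -0.0716, 0.1917]
ee_rot: [0.853, 0.522, 0.001, 0.001]
wrist_force: [0.2, -0.8, -2.7]
grip_width: 0.727
grip_force: 88.3
145 [-0.88842773 -5.456665  ]
tool-y rot deg -5.934170540857588 shift mm [ 0.41681492 -0.19478561 -1.16612132] med res 0.2638606531878338
tilt change per +0.1rad: -5.729540618798888
```

Feature tracking between the two wrist views gives a tilt gain of 5.9°, so about 33.4° now. I'll cross-check the absolute value before trimming.

```bash
cat > flow.py <<'E'
from tilt import *
def change(a,b,tilt,ga,off,lat=.0006):
    g=lambda d:cv2.cvtColor(d["wrist"]["pixels"],6)
    m=np.zeros((384,512),np.uint8);m[95:300,192:332]=1
    p=cv2.goodFeaturesToTrack(g(a),200,.02,5,mask=m);q,st,er=cv2.calcOpticalFlowPyrLK(g(a),g(b),p,None,winSize=(25,25),maxLevel=4)
    k=st[:,0]>0;p,q=p[k,0],q[k,0]
    b0,ax=pose(a,np.radians(tilt),ga,off);M=R.from_quat(a["rot"]).as_matrix();b0=b0+M[:,1]*lat;X=[];Q=[]
    for pi,qi in zip(p,q):
        o,dr=ray(a["wrist"],pi);u=dr-ax*(dr@ax);w=o-b0;w=w-ax*(w@ax);A,B,C=u@u,2*u@w,w@w-.033**2;D=B*B-4*A*C
        if D>0: X.append(o+dr*(-B-D**.5)/(2*A));Q.append(qi)
    X=np.array(X);Q=np.array(Q);gp=a["pos"]+M[:,2]*off
    f=lambda v:(proj(a["wrist"],gp+R.from_rotvec(M[:,1]*v[0]).apply(X-gp)+M@v[1:])-Q).ravel()
    r=least_squares(f,[0,0,0,0],x_scale=[.1,.005,.005,.005],loss="soft_l1",f_scale=.5)
    print("tilt change",-np.degrees(r.x[0]).round(2),"shift mm",(r.x[1:]*1e3).round(2),"med res",np.median(abs(f(r.x))).round(2),len(Q))
L=lambda n:pickle.load(open(n,"rb"))
E
python3 - <<'E'
from flow import *
from eg import report
change(L("im10.pkl"),L("im11.pkl"),27.5,.045,.0047)
print("10->7");change(L("im10.pkl"),L("im7.pkl"),27.5,.045,.0047);change(L("im10.pkl"),L("im8.pkl"),27.5,.045,.0047)
print("7->6");change(L("im7.pkl"),L("im6.pkl"),13,.0485,.010)
import tilt,eg
def cp(base,ax,Ln,**k):
    u=np.cross(ax,[0,0,1.]);u/=np.linalg.norm(u);v=np.cross(ax,u);t=np.linspace(0,6.283,97)[:-1];ring=np.outer(np.cos(t),u)+np.outer(np.sin(t),v)
    return np.vstack([base+ax*s+ring*q for s,q in((0,.025),(.008,.033),(.103,.033),(.115,.0268))])
eg.canpts=cp
for n in("im7.pkl","im10.pkl","im11.pkl"):
    print(n);report(L(n),views=("wrist","scene"),ts=range(6,44,1),As=(.043,.045,.047,.049),offs=(.0035,.005,.007,.009,.011))
E
```

```text
tilt change 5.57 shift mm [ 0.48 -0.2  -0.94] med res 0.33 145
10->7
tilt change -23.7 shift mm [ 3.87  0.15 10.42] med res 1.64 145
tilt change -23.69 shift mm [ 3.15  0.11 12.16] med res 2.63 145
7->6
tilt change 0.5 shift mm [-0.34 -0.    0.06] med res 0.17 133
im7.pkl
scene [(7.69, (6, 0.045, 0.011)), (7.66, (7, 0.045, 0.011)), (7.63, (6, 0.047, 0.007)), (7.62, (8, 0.045, 0.011))]
wrist [(6.74, (11, 0.049, 0.011)), (6.62, (12, 0.049, 0.011)), (6.61, (10, 0.049, 0.011)), (6.27, (12, 0.049, 0.009))]
sum [(13.15, (12, 0.049, 0.009)), (13.15, (11, 0.049, 0.011)), (13.06, (12, 0.049, 0.011)), (12.97, (10, 0.049, 0.011)), (12.82, (11, 0.049, 0.009))]
im10.pkl
scene [(7.14, (6, 0.043, 0.0035)), (7.11, (7, 0.043, 0.0035)), (7.1, (8, 0.043, 0.0035)), (7.09, (9, 0.043, 0.0035))]
wrist [(5.87, (22, 0.047, 0.009)), (5.86, (21, 0.047, 0.009)), (5.73, (23, 0.047, 0.007)), (5.7, (23, 0.047, 0.009))]
sum [(11.23, (32, 0.045, 0.009)), (11.11, (31, 0.045, 0.011)), (11.1, (32, 0.045, 0.011)), (11.07, (31, 0.045, 0.009)), (11.02, (33, 0.045, 0.009))]
im11.pkl
scene [(6.45, (35, 0.043, 0.007)), (6.43, (35, 0.043, 0.009)), (6.42, (9, 0.043, 0.0035)), (6.42, (8, 0.043, 0.0035))]
wrist [(5.63, (28, 0.047, 0.007)), (5.5, (27, 0.047, 0.007)), (5.34, (27, 0.047, 0.009)), (5.3, (28, 0.047, 0.009))]
sum [(10.75, (34, 0.045, 0.005)), (10.73, (33, 0.045, 0.005)), (10.71, (38, 0.043, 0.009)), (10.63, (32, 0.047, 0.005)), (10.58, (34, 0.045, 0.0035))]
```

```bash
python3 - <<'E'
from flow import *
def ch2(a,b,tilt,ga,off,guess,lat=.0006):
    g=lambda d:cv2.cvtColor(d["wrist"]["pixels"],6)
    m=np.zeros((384,512),np.uint8);m[130:300,192:332]=1
    p=cv2.goodFeaturesToTrack(g(a),200,.02,5,mask=m)[:,0]
    b0,ax=pose(a,np.radians(tilt),ga,off);M=R.from_quat(a["rot"]).as_matrix();b0=b0+M[:,1]*lat;X=[];P=[]
    for pi in p:
        o,dr=ray(a["wrist"],pi);u=dr-ax*(dr@ax);w=o-b0;w=w-ax*(w@ax);A,B,C=u@u,2*u@w,w@w-.033**2;D=B*B-4*A*C
        if D>0: X.append(o+dr*(-B-D**.5)/(2*A));P.append(pi)
    X=np.array(X);P=np.float32(P);gp=a["pos"]+M[:,2]*off;v=np.array(guess,float)
    F=lambda v,X:proj(a["wrist"],gp+R.from_rotvec(M[:,1]*v[0]).apply(X-gp)+M@v[1:])
    for it in range(3):
        q0=np.float32(F(v,X));q,st,e=cv2.calcOpticalFlowPyrLK(g(a),g(b),P[:,None],q0[:,None].copy(),winSize=(21,21),maxLevel=1,flags=4)
        k=(st[:,0]>0)&(e[:,0]<np.percentile(e,70));Q=q[k,0]
        r=least_squares(lambda v:(F(v,X[k])-Q).ravel(),v,x_scale=[.1,.005,.005,.005],loss="soft_l1",f_scale=.5);v=r.x
    res=(F(v,X[k])-Q).ravel();return -np.degrees(v[0]).round(1),(v[1:]*1e3).round(1),np.median(abs(res)).round(2),np.median(e[k]).round(1)
a,b=L("im7.pkl"),L("im10.pkl")
for gs in(8,12,16):
    for gz in(-.002,-.006): print(gs,gz,ch2(a,b,11,.0485,.0105,[-np.radians(gs),0,0,gz]))
print("10->11",ch2(L("im10.pkl"),L("im11.pkl"),24,.046,.007,[-.1,0,0,-.001]))
print("7->11",[ch2(a,L("im11.pkl"),11,.0485,.0105,[-np.radians(t),0,0,-.005]) for t in(16,20)])
# wrist-only contour fit
import tf
from scipy.optimize import least_squares as ls
h=lambda q:np.r_[tf.f(q)[:9],(q[4]-.027)/.001*1.0]
for t in(18,20,22,24,26,28,30):
    r=ls(lambda z:h(np.r_[np.radians(t),z[:4],0,0,.0235]),[.045,.007,0,.027],x_scale=[.005,.005,.005,.002],diff_step=1e-3);print(t,r.cost.round(2),r.x.round(4))
E
```

```text
8 -0.002 (np.float64(12.3), array([ 0.5, -0. , -2.2]), np.float64(0.2), np.float32(4.5))
8 -0.006 (np.float64(12.3), array([ 0.5, -0. , -2.2]), np.float64(0.2), np.float32(4.5))
12 -0.002 (np.float64(12.3), array([ 0.5, -0. , -2.2]), np.float64(0.2), np.float32(4.5))
12 -0.006 (np.float64(12.3), array([ 0.5, -0. , -2.2]), np.float64(0.2), np.float32(4.5))
16 -0.002 (np.float64(12.3), array([ 0.5, -0. , -2.2]), np.float64(0.2), np.float32(4.5))
16 -0.006 (np.float64(12.3), array([ 0.5, -0. , -2.2]), np.float64(0.2), np.float32(4.5))
10->11 (np.float64(6.1), array([ 0.2, -0.2, -0.9]), np.float64(0.1), np.float32(3.0))
7->11 [(np.float64(18.7), array([ 0.6, -0.3, -3.3]), np.float64(0.27), np.float32(5.9)), (np.float64(18.7), array([ 0.6, -0.3, -3.3]), np.float64(0.27), np.float32(5.9))]
27.540295549850434 1.5302901456377243 [0.4807 0.045  0.0047 0.0006 0.0267 0.     0.     0.0231] 5.03215762826153
[ 1.   0.1 -0.9 -0.9 -0.3  0.9  0.4 -0.   0.1  1.3  1.8  0.8  0.1  0.6
  1.1  0.4  0.6 -0.3  0.6 -0.8 -0.3  0.   0.  -0.1]
15 23.6 [0.0453 0.0125 0.0007]
20 13.9 [0.0448 0.0095 0.0007]
25 6.4 [0.045  0.0062 0.0006]
30 6.2 [0.0446 0.0032 0.0006]
35 14.6 [0.0439 0.0002 0.0007]
40 28.7 [ 0.0443 -0.0029  0.0008]
18 5.33 [0.046  0.0118 0.0006 0.0266]
20 3.84 [0.046  0.0104 0.0006 0.0266]
22 2.75 [0.0459 0.0089 0.0006 0.0267]
24 2.06 [0.0457 0.0075 0.0006 0.0268]
26 1.78 [0.0454 0.006  0.0006 0.0269]
28 1.92 [0.045  0.0044 0.0006 0.027 ]
30 2.48 [0.0445 0.0029 0.0006 0.0271]
```

The chained estimates (29.7–33°) centre on about 31.5°, against 30.7° wanted, so I'll keep it. Rolling to face the lens, then working out the final shift.

```bash
python3 -m jog '60 0 0 -15 -8.2;60 0 0 0 -8.2;60 0 0 0 -8.2;60 0 0 0 -8.2;60 0 0 0 -8.2;60 0 0 0 -8.2;60 0 0 0 -8.2;60 0 0 0 -8.2' 80 >/dev/null; python3 -m jog '60 0 0 0 -8.2;60 0 0 0 -8.2;60 0 0 0 -8.2;60 0 0 0 -8.2;60 0 0 0 -8.2;60 0 0 0 -7.8;60 0 0 0 0;60 0 0 0 0'; cat > goal.py <<'E'
from head2 import *
from workcell import bot
lens,z=np.array([.6507,.1125,.3038]),np.array([-.859,.037,-.511])
dims=(.046,.068,.044)
for rb in(.0145,.0165,.0185):
    fx=lambda q:f2(np.r_[q[:7],rb,q[7:]],dims)
    r=least_squares(fx,[.679,.111,.321,-.043,.536,.007,.011,.006,.0206],x_scale=[.01]*3+[.1,.1]+[.003]*4,diff_step=1e-3,loss="soft_l1")
    _,ln,zz=f2(np.r_[r.x[:7],rb,r.x[7:]],dims,1);print(rb,r.cost.round(1),"lens",ln.round(4),"z",zz.round(3),np.degrees(r.x[3:5]).round(1),"l",r.x[6].round(4))
E
cat > go.py <<'E'
import numpy as np,sys
from workcell import bot
from scipy.spatial.transform import Rotation as R
v=list(map(float,sys.argv[1:]));lens=np.array(v[:3]);yaw,p=np.radians(v[3:5])
z=np.array([-np.cos(yaw)*np.cos(p),-np.sin(yaw)*np.cos(p),-np.sin(p)]);t=np.radians(31.3)
s=bot.sense();M=R.from_quat(s["ee_rot"]).as_matrix();f=-M[:,0]
ax=np.array([-np.cos(yaw)*np.cos(t),-np.sin(yaw)*np.cos(t),-np.sin(t)])
T=lens+.12*z+ax*.0455+[0,0,.0062]
print("target",T.round(4),"at",s["position"],"facing",np.degrees(np.arctan2(f[1],f[0])).round(2),"tool mm",(M.T@(T-s["position"])*1e3).round(1),s["qpos"].round(2),s["wrist_force"].round(1))
E
python3 goal.py; python3 go.py .6507 .1125 .3038 -2.5 30.7
```

```text
t: 21.15
position: [0.4838, -0.0711, 0.2046]
ee_rot: [0.025, 1.0, 0.0, -0.001]
wrist_force: [0.3, 0.3, -2.4]
grip_width: 0.725
grip_force: 88.2
0.0145 7.0 lens [0.65   0.1125 0.3035] z [-0.856  0.035 -0.516] [-2.3 31. ] l 0.0119
0.0165 6.0 lens [0.6501 0.1125 0.3035] z [-0.858  0.036 -0.512] [-2.4 30.8] l 0.0118
0.0185 5.8 lens [0.6502 0.1125 0.3036] z [-0.858  0.037 -0.512] [-2.5 30.8] l 0.0117
target [0.5088 0.1187 0.2251] at [ 0.48378716 -0.0710765   0.20460273] facing -2.81 tool mm [-15.6 190.8 -20.4] [-0.31  0.17 -0.27  1.13  0.   -0.26] [ 0.3  0.3 -2.4]
```

```bash
python3 -m jog '60 -3 30 -4 0;60 -3 40 -4 0;60 -3 40 -4 0;60 -3 40 -4 0;60 -3 30 -4 0;60 0 10 0 0;60 0 0 0 0;60 0 0 0 0'; python3 go.py .6502 .1125 .3036 -2.4 30.8; python3 - <<'E'
from flow import *
d=grab("im12.pkl");change(L("im11.pkl"),d,31,.0455,.0065)
E
```

```text
t: 21.95
position: [0.5077, 0.1172, 0.2252]
ee_rot: [0.023, 1.0, -0.0, -0.001]
wrist_force: [-0.6, -0.9, -2.2]
grip_width: 0.733
grip_force: 88.4
target [0.5084 0.1184 0.2247] at [0.50773467 0.11723693 0.22522112] facing -2.68 tool mm [-0.6  1.2  0.5] [ 0.07  0.22 -0.15  1.2  -0.    0.12] [-0.6 -0.9 -2.2]
tilt change -35.37 shift mm [ 9.2  13.27 16.82] med res 12.22 174
```

```bash
python3 -m jog '60 -0.5 1 0 0.3;60 0 0 0 0;60 0 0 0 0' 100; python3 - <<'E'
from tilt import *
import eg
def cp(base,ax,Ln,**k):
    u=np.cross(ax,[0,0,1.]);u/=np.linalg.norm(u);v=np.cross(ax,u);t=np.linspace(0,6.283,97)[:-1];ring=np.outer(np.cos(t),u)+np.outer(np.sin(t),v)
    return np.vstack([base+ax*s+ring*q for s,q in((0,.025),(.008,.033),(.103,.033),(.115,.0268))])
eg.canpts=cp
d=grab("im13.pkl");eg.report(d,ts=range(16,46,1),As=(.043,.045,.047,.049),offs=(.0035,.005,.007,.009))
s=bot.sense();print(s["position"],abs(s["joint_velocities"]).max(),s["grip_force"])
E
```

```text
t: 22.4
position: [0.5088, 0.1184, 0.2258]
ee_rot: [0.026, 1.0, 0.0, 0.0]
wrist_force: [-0.5, -0.5, -2.2]
grip_width: 0.723
grip_force: 108.3
scene [(11.33, (26, 0.043, 0.009)), (11.24, (27, 0.043, 0.009)), (11.24, (28, 0.043, 0.009)), (11.22, (29, 0.043, 0.009))]
top [(9.48, (45, 0.049, 0.0035)), (9.44, (44, 0.049, 0.0035)), (9.4, (45, 0.049, 0.005)), (9.39, (45, 0.047, 0.0035))]
wrist [(5.6, (31, 0.047, 0.009)), (5.48, (32, 0.047, 0.009)), (5.4, (30, 0.047, 0.009)), (5.3, (33, 0.043, 0.009))]
sum [(25.39, (33, 0.043, 0.009)), (25.12, (34, 0.043, 0.009)), (25.1, (32, 0.043, 0.009)), (24.56, (35, 0.043, 0.009)), (24.51, (37, 0.043, 0.009))]
[0.50870714 0.11867559 0.2258262 ] 0.0031276897567046684 108.31568017601967
```

```bash
python3 -c "
from workcell import bot
print(bot.close_job())"
```

```text
the job is handed in; nothing more can be done
None
```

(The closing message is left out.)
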